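Press the axle pin of a roller fork home with the hand lever press

ROBOT

A 6-joint arm with a two-finger parallel gripper is mounted at the origin on a cart in front of the work surface, level with it; the furniture and walls round the work are solid. World frame = base frame: x ahead of the robot, y to its left, z up, the work surface at z = 0. Lengths are in mm, angles in degrees, forces in N, time in s.
With the tool pointing down it reaches from about 350 to 850 mm from the base axis. Payload 8.1 kg.
Tool frame: the origin (TCP) lies midway between the tips of the shut fingers; the grasp point (between the pads) lies 19 mm behind it; z points along the fingers, y is the line along which they close (so a half turn about z gives the same grasp; the last joint's range is limited). The gripper opens to 85 mm and grips with 20 to 120 N. Pads are 22 mm wide; open, the fingers measure 114 mm over their backs; the gripper's body (76 mm by 85 mm) begins 54 mm behind the grasp point. The pads swing forward as they close: fully open they stand 13 mm farther back than shut.
Start: joints at [62.831, 7.471, 85.268, -0, 87.261, -4.893], TCP at [227.426, 555.232, 231.292] pointing down, gripper open.
Joint ranges: [-169.43, 169.43], [-51.17, 129.36], [1.28, 143.12], [-76.62, 256.62], [0, 156.53], [-152.29, 152.29]. Speed limits (degrees/s): [136.94, 136.94, 159.86, 180, 180, 180].

INTERFACE

Orientations are given as [roll, pitch, yaw] about the fixed x, y, z axes, in that order (R = Rz(yaw) Ry(pitch) Rx(roll)).
In Python, from bench import r gives the robot as it stands.
- The arm moves only by the tool apply_moves, never from a script. Its argument "steps" is a list of rows, each a list of 7 numbers: the opening, from -1 (shut) to 1 (fully open), then the shift along the tool's x, y, z in mm, then the turn, a rotation vector about the tool's x, y, z in units of 5 degrees (1.0 is 5 degrees). A call has exactly 8 rows; each row shifts and turns the commanded pose from where the row before left it, along the tool's axes as they then stand; what a row does not reach is not made up. A row lasts 1/10 s, in which the tool goes at most 50 mm and 8.59 degrees, less where a joint would pass 70% of its speed; a pose out of reach is approached as far as the arm can. A call is refused whole if a number of a shift passes 50 or a number of a turn 1, either way. A call with a gripper value outside its range is refused whole. The fingers move at their own pace and stop on an object; "squeeze" is the grip in N (left out, the last holds). Time passes only in rows, so rows that do not move let the fingers close, or fill a call up. It gives the time, the measured TCP pose, the force, the opening and the grip force at its end, in the units of the state.
- r.sense(): the state, without advancing time (a new reading comes with each control period).
- r.snapshot(name): name is "side" or "top"; returns a dict with "color" (420x560x3 uint8, blue, green, red), "depth" (420x560 float32, mm along the optical axis (not along the pixel's ray), 0 where there is no reading), "mtx" (3x3 intrinsics, pixels), "dist" ([k1, k2, p1, p2, k3] as OpenCV has them; the pictures are not rectified), "T" (4x4, takes a point from camera to world coordinates). Camera axes: x right, y down, z forward; pixel columns grow to the right and rows downward; lengths in mm; the calibration is good to about 2 mm. A picture is of the moment at which its call begins.
- r.hand_in(): hands the job in; it is judged then, once.
The state is a dict: "time": time; "joint_pos": joint angles; "qd": joint speeds; "joint_efforts": joint torques, N m; "tool_pos": TCP position; "tcp_rot": TCP orientation; "ft_force": force on the tool from outside, world axes, zero at the start; "wrist_torque": the same for the moment, N m; "finger_gap": finger opening in mm; "grip_force": force on a finger pad.
Only numpy, scipy, OpenCV 4.12 (cv2) and the standard library are available. Lean on these libraries where they do the work, as an engineer would, in place of code of your own. Each camera call takes 0.05 s, during which the arm holds its last target. There are 200 camera calls.

TASK

The axle pin of the roller fork is only started: set the fork flat in the nest on the hand press, its roller up against the back stop so that the pin stands under the ram, and press the pin fully home by pulling the lever right down to its stop. Let the lever come all the way back up and leave the finished fork lying in the nest, without disturbing the sanding block and the round pot on the bench.

Things in the scene. Friction and masses are not known exactly. Their poses are not given: they have to be found in the camera images.
- press: Grey cast hand lever press (rack and pinion), bolted down. Origin: on the bench under the ram's axis; x to the back (the column), y to its left seen from the front (the lever's side), z up; parts are loaded from the front, -x. Its head (x -35 to +97 mm, 76 mm wide) hangs over the nest from 148 to 256 mm above the bench; the ram sticks out of its top.
- nest (a point): On the steel anvil's top, 51 mm above the bench, on the ram's axis; axes as the press. The anvil reaches from x = -84 to +38 mm, 84 mm wide. The nest on it: two rails 18 mm tall along x, 40 mm apart inside, from x = -60 mm, with a flared mouth out to x = -80 mm, and a back stop with its face at x = +19.5 mm.
- ram_face (a point): Centre of the lower face of the steel ram (19 mm round nose under a 26 mm round bar): 70 mm above the anvil when up. It comes down 30 mm per radian of the lever, to 34 mm above the anvil at the lever's stop.
- fork: Loose dark steel roller fork, 182 mm long, about 0.3 kg, lying flat. Origin: on the underside, on the axis of the upright axle pin; z up. Round fork end 30 mm wide and high, with a white roller (34 mm across) between its tines reaching to x = +17 mm; 30 mm wide back to x = -56 mm. Centre of mass about 60 mm behind the pin. Goes into the nest roller first, its x along the press's x.
- fork_shank (a point): Grip point in the middle of the fork's straight shank (20 mm wide, 26 mm high, from x = -56 to -165 mm in the fork's frame): at x = -115 mm, 13 mm above the underside; axes as the fork. Gripped across the shank here, the hand stays clear of the press's head and anvil.
- axle_pin (a joint): How far the steel axle pin still stands out of the fork (m): 0.010 to 0.014 at the start, 0 when its head (16 mm round, 4 mm thick) sits on the upper tine; the head's top is then 34 mm above the underside. A tight fit: it takes about 40 N to move and stays where it is.
- press_lever (a joint): Angle of the lever (rad): 0 at rest on its upper stop, pointing up and a little forward (1.257 rad above level); 1.2 at its lower stop, forward and nearly level. Swings forward and down; the spring (5 to 7 N at the handle, 8 N more while the pin moves) brings it back up when let go.
- lever_pivot (a point): Centre of the lever's hub (42 mm round), on its axis, 20 mm behind and 90 mm to the left (+y) of the ram's axis, 180 mm above the bench. The hinge axis is along the press's y, so the handle moves in the press's x-z plane; the lever's rod (13 mm) is 150 mm long from axis to axis.
- emery: Loose sanding block, brown cork wrapped in dark emery paper, 53 x 95 x 29 mm, lying on the bench in front of the press; a bystander. Origin under its middle.
- tin: Loose flat round pot with a cream lid, 90 mm across, 32 mm tall, left at the back of the bench; a bystander. Origin under its middle.
- lever_grip (a point): Middle of the black handle on the lever's end: a freely revolving round grip, 26 mm in diameter and 88 mm long, standing out level to the left (press's +y) from the lever's end. On its axis, 150 mm from the hinge axis and 56 mm to the left of the pivot point; moves with the lever: about 0.32 m above the bench at rest, 0.19 m at the stop.
- bit_case: Red bit case standing open between the fork and the press, fixed; 166 mm wide along its y, 100 mm deep along its x, 30 mm tall, its raised lid at the back (+x) reaching 135 mm above the bench. Origin under its middle. Carry the fork clear of it.

How it is judged (in metres and radians):
On the way, in this order (a step that is already met when the one before it is completed fails the run):
1. the fork lies in the nest with the pin, still standing out, under the ram (x of fork in the frame of press between -0.008 and 0.008 m and y of fork in the frame of press between -0.006 and 0.006 m and z of fork in the frame of press below 0.055 m and value of joint axle_pin above 0.008 m and value of joint press_lever below 0.2 rad), for 0.2 s.
2. the lever is down at its stop and the pin is home (value of joint press_lever above 1.12 rad and value of joint axle_pin below 0.0025 m and horizontal distance between fork and press below 0.01 m), for 0.1 s.
3. the lever is back up at rest (value of joint press_lever below 0.08 rad), for 0.2 s.
At the end, for the whole second after the job is handed in: The pin is home (stands out less than 2.5 mm), the lever is back up within 0.08 rad of rest, and the fork lies still and flat on the anvil in the nest, its pin within 12 mm of the ram's axis (value of joint axle_pin below 0.0025 m and value of joint press_lever below 0.08 rad and horizontal distance between fork and press below 0.012 m and z of fork in the frame of press between 0.047 and 0.055 m and angle between fork's own z axis and vertical below 0.08 rad and linear speed of fork below 0.02 m/s); the robot touches nothing.
It fails at once if the pin is pressed in away from the press nest (value of joint axle_pin below 0.007 m and horizontal distance between fork and press above 0.02 m).
It fails at once if the sanding block or the round pot is disturbed (moved more than 30 mm) (distance of any of emery, tin from where it was at the start of the episode above 0.03 m).
It also fails if it takes over 61 s, if anything falls off the work surface, if the arm or the gripper's body presses on something with over 40 N, if the wrist force passes 120 N, or if a joint passes its speed limit or range.

## Working session

There is one attempt and no reset: what is moved stays moved. The work goes in short steps, Python scripts to look and compute and a tool call to move; the robot and the scene stay as the last step left them, time stands still between calls to the robot, and variables do not carry over. Pictures are saved under pics/ and viewed, at most 10 in all, crops included, and the job is handed in when it is done.

Besides the shell and the picture viewer there is one more tool, called after "Request:" in YAML: its name, and indented under it one key for each argument. apply_moves: Moves the arm, as the interface text tells. Its arguments: {"type":"object","properties":{"steps":{"type":"array"},"squeeze":{"type":"number"}},"required":["steps"]}

```bash
mkdir -p pics; ls; python3 - <<'E'
from bench import r
import cv2,numpy as np
for n in ("side","top"):
    s=r.snapshot(n); cv2.imwrite(f"pics/{n}0.png",s["color"]); np.savez(f"{n}0.npz",**s)
    print(n,s["mtx"].tolist(),s["dist"],np.round(s["T"],3).tolist(),(s["depth"]>0).mean())
print(r.sense())
E
```

```text
pics
side [[406.45954247057676, 0.0, 282.15463754307046], [0.0, 406.45954247057676, 206.85594629316816], [0.0, 0.0, 1.0]] [-0.10026259  0.          0.          0.          0.        ] [[0.834, -0.383, 0.397, 29.209], [-0.551, -0.561, 0.618, -655.856], [-0.014, -0.734, -0.679, 1025.683], [0.0, 0.0, 0.0, 1.0]] 0.9960416666666667
top [[439.2874301009343, 0.0, 277.5276190862709], [0.0, 439.2874301009343, 209.72015828269943], [0.0, 0.0, 1.0]] [-0.01753708  0.          0.          0.          0.        ] [[0.01, -0.981, 0.195, 321.884], [-1.0, -0.012, -0.007, 111.114], [0.009, -0.195, -0.981, 1317.388], [0.0, 0.0, 0.0, 1.0]] 0.9959481292517007
{'time': 0.1, 'joint_pos': array([ 6.28308416e+01,  7.51257883e+00,  8.53243551e+01,  1.03406078e-03,
        8.72599886e+01, -4.89301764e+00]), 'qd': array([-0.09369937, -0.20095307, -0.07878679,  0.0273988 ,  0.00151187,
       -0.03722201]), 'joint_efforts': array([ 4.46464310e-04, -5.70962799e+01, -5.01934218e+01, -2.94946431e-04,
        8.47851421e-03,  3.54397753e-05]), 'tool_pos': array([227.18815749, 554.78913155, 230.31796643]), 'tcp_rot': array([-1.79903519e+02, -9.29608113e-03,  1.57723801e+02]), 'ft_force': array([-0.69603214, -0.17999683,  0.15687356]), 'wrist_torque': array([ 0.03024184, -0.01373657,  0.0074288 ]), 'grip_force': 0.0, 'finger_gap': 85.56537052517493}
```

View pics/side0.png

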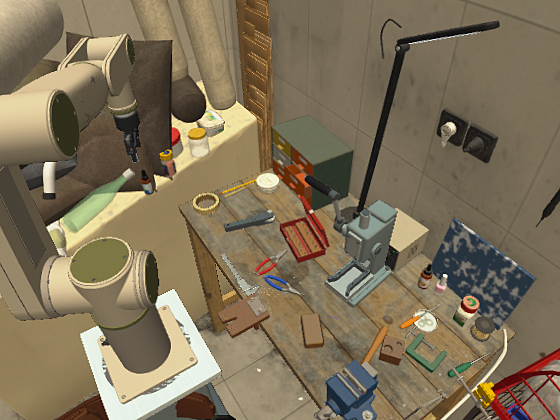

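View pics/top0.png

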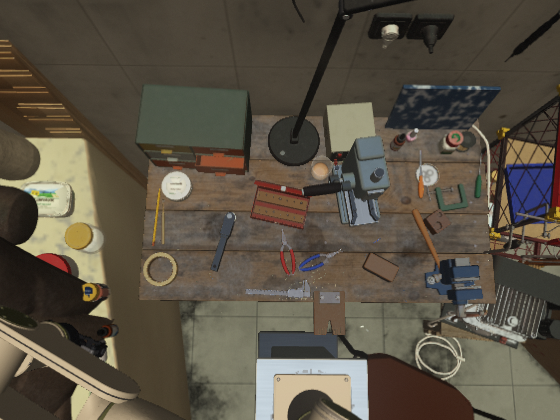

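The side view shows the fork at about (250,220), the red case at (303,240), the press at (365,250) with its handle at (322,187), and the sanding block at (312,330). In the top view the fork lies at (225,240) with its roller end at (231,215), the press nest is at (358,205), the handle at (322,189) and the pot at (176,185).

```bash
cat > h.py <<'E'
import numpy as np,cv2
def cloud(s):
    """world xyz image (HxWx3) from depth"""
    h,w=s["depth"].shape
    u,v=np.meshgrid(np.arange(w),np.arange(h))
    p=cv2.undistortPoints(np.stack([u,v],-1).reshape(-1,1,2).astype(np.float64),s["mtx"],s["dist"]).reshape(h,w,2)
    d=s["depth"][...,None]
    c=np.concatenate([p*d,d],-1)
    return c@s["T"][:3,:3].T+s["T"][:3,3]
def ray(s,uv,z):
    p=cv2.undistortPoints(np.array(uv,float).reshape(-1,1,2),s["mtx"],s["dist"]).reshape(-1,2)
    d=np.c_[p,np.ones(len(p))]@s["T"][:3,:3].T; o=s["T"][:3,3]
    return o+d*((z-o[2])/d[:,2:])
E
python3 - <<'E'
from h import *
t=dict(np.load("top0.npz")); s=dict(np.load("side0.npz"))
ct=cloud(t); cs=cloud(s)
for n,c in(("t",ct),("s",cs)):
    for nm,lo,hi,box in (("bench",-10,8,(400,700,-100,300)),("fork",18,45,(430,640,190,310)),):
        m=(c[...,2]>lo)&(c[...,2]<hi)&(c[...,0]>box[0])&(c[...,0]<box[1])&(c[...,1]>box[2])&(c[...,1]<box[3])
        q=c[m]; print(n,nm,len(q),np.median(q,0).round(1),np.percentile(q[:,2],[5,50,95]).round(1))
        if nm=="fork":
            (cx,cy),wh,a=cv2.minAreaRect(q[:,:2].astype(np.float32)); print(cx,cy,wh,a)
# probe points in the top view
for nm,uv in dict(forkroller=(231,215),forktail=(216,268),head=(368,165),handle=(322,189),anvil=(357,205),tin=(176,185),emery=(381,267),lid=(283,190)).items(): print(nm,ct[uv[1],uv[0]].round(0))
a=cv2.resize(t["color"][130:290,140:400],None,fx=3,fy=3,interpolation=cv2.INTER_CUBIC)
b=cv2.resize(s["color"][160:310,220:420],None,fx=4,fy=4,interpolation=cv2.INTER_CUBIC)
cv2.imwrite("pics/ta.png",a);cv2.imwrite("pics/sa.png",b)
E
```

```text
t bench 9511 [5.238e+02 1.147e+02 1.000e-01] [-4.5  0.1  5.3]
t fork 412 [509.  259.6  28.3] [21.7 28.3 34.7]
500.9453125 259.94830322265625 (32.09117889404297, 146.81158447265625) 74.30000305175781
s bench 5603 [ 5.114e+02  6.000e+01 -4.000e-01] [-4.2 -0.4  5.1]
s fork 272 [509.1 256.3  27.2] [19.4 27.2 33.4]
500.08453369140625 260.4411315917969 (35.151634216308594, 145.02215576171875) 73.46868896484375
forkroller [558. 239.  45.]
forktail [403. 280.  25.]
head [ 650. -123.  257.]
handle [567.   2. 336.]
anvil [ 591. -132.   51.]
tin [649. 408.  35.]
emery [ 411. -203.   27.]
lid [614.  88. 130.]
```

View pics/ta.png

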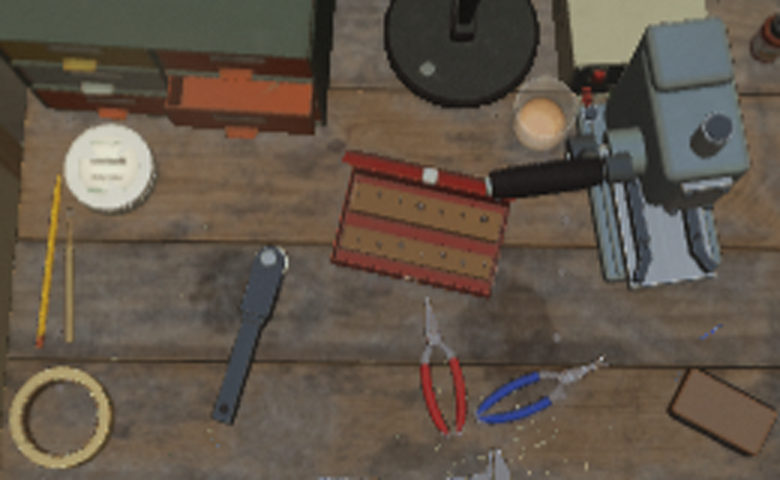

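View pics/sa.png

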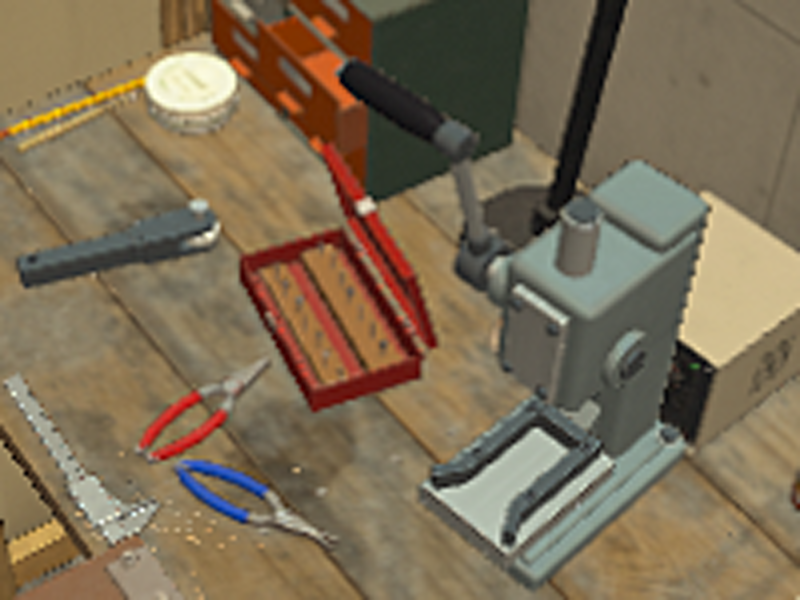

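The crops show the fork pin at (268,257) in the top crop (228,216 full) with its shank running to (225,415), so it points roughly up-image. The press nest mouth opens down-image, with the ram top at (715,130) and the handle from (490,185) to (600,165). Next I fit the poses.

```bash
python3 - <<'E'
from h import *
t=dict(np.load("top0.npz")); s=dict(np.load("side0.npz"))
for n,S in(("t",t),("s",s)):
    c=cloud(S); X,Y,Z=c[...,0],c[...,1],c[...,2]
    hsv=cv2.cvtColor(S["color"],cv2.COLOR_BGR2HSV); g=hsv[...,2]
    def sel(x0,x1,y0,y1,z0,z1): return (X>x0)&(X<x1)&(Y>y0)&(Y<y1)&(Z>z0)&(Z<z1)
    print("==",n)
    m=sel(430,640,190,310,8,60)
    q=c[m][:,:2].astype(np.float32); print("fork all",cv2.minAreaRect(q))
    q=c[sel(420,500,190,310,17,33)]; vx,vy,x0,y0=cv2.fitLine(q[:,:2].astype(np.float32),cv2.DIST_HUBER,0,.01,.01).ravel()
    print("shank line",len(q),np.degrees(np.arctan2(vy,vx)),x0,y0, "top z",np.median(q[:,2]))
    m=sel(540,600,190,310,39,60); q=c[m]; print("pin pts",len(q),q.mean(0),np.percentile(q[:,2],[5,50,95]))
    q=c[m|sel(560,640,190,310,8,60)]; 
    # press
    q=c[sel(560,800,-260,-20,250,264)]; print("head",len(q),cv2.minAreaRect(q[:,:2].astype(np.float32)),np.median(q[:,2]))
    q=c[sel(560,720,-200,-60,272,340)]; print("ram",len(q),q.mean(0),np.percentile(q[:,2],[50,95]),cv2.minAreaRect(q[:,:2].astype(np.float32)))
    q=c[sel(500,700,-260,-20,47,55)]; print("anvil",len(q),cv2.minAreaRect(q[:,:2].astype(np.float32)),np.median(q[:,2]))
    m=sel(500,700,-260,-20,60,75); q=c[m]; print("rails",len(q),cv2.minAreaRect(q[:,:2].astype(np.float32)),np.percentile(q[:,2],[50,90]))
    m=sel(480,660,-90,70,285,360)&(g<70); q=c[m]; k=cv2.fitLine(q.astype(np.float32),cv2.DIST_HUBER,0,.01,.01).ravel(); d=(q-k[3:])@k[:3]
    print("handle",len(q),k.round(3),k[3:]+k[:3]*d.min(),k[3:]+k[:3]*d.max(),np.percentile(q[:,2],95))
    red=((hsv[...,0]<8)|(hsv[...,0]>172))&(hsv[...,1]>150)
    q=c[red&sel(480,680,-40,200,15,150)]; print("case",cv2.minAreaRect(q[:,:2].astype(np.float32)),q[:,2].max())
    q=c[sel(370,450,-260,-150,15,40)]; print("emery",cv2.minAreaRect(q[:,:2].astype(np.float32)),q[:,2].max())
E
```

```text
== t
fork all ((536.2899780273438, 249.7894287109375), (32.52235794067383, 220.3614959716797), 74.30000305175781)
shank line 204 -17.15699 459.27792 270.77512 top z 25.9345093588729
pin pts 23 [556.80009814 244.92192622  45.90283241] [42.77096261 45.88560646 49.16718328]
head 775 ((658.2671508789062, -131.31658935546875), (135.3660888671875, 74.64598083496094), 8.910271644592285) 255.575032844386
ram 217 [ 636.85895785 -127.21136632  293.94501258] [297.69800824 331.96318561] ((639.9794311523438, -117.25403594970703), (78.15995025634766, 168.24839782714844), 73.61271667480469)
anvil 467 ((618.5134887695312, -116.20021057128906), (204.85975646972656, 99.9076919555664), 31.860307693481445) 51.1905634615091
rails 262 ((620.8334350585938, -115.29400634765625), (199.39817810058594, 85.42704772949219), 27.085174560546875) [68.99539614 72.48711848]
handle 448 [-1.27000e-01  9.91000e-01  2.90000e-02  5.68847e+02 -2.53900e+00
  3.33044e+02] [576.52325175 -62.51455389 331.26400705] [562.76457105  44.98543471 334.45389189] 337.13733517431126
case ((590.2264404296875, 95.55726623535156), (163.144
[... 796 characters left out ...]
11.2296142578125, -138.09674072265625), (164.12045288085938, 87.16667175292969), 9.101066589355469) 50.121283797994806
rails 441 ((613.0715942382812, -136.77377319335938), (161.87074279785156, 78.3812255859375), 9.629242897033691) [67.46439255 71.14551976]
handle 285 [-1.62000e-01  9.83000e-01  8.60000e-02  5.63703e+02 -6.19200e+00
  3.29564e+02] [573.35428569 -64.67948526 324.41670747] [555.68333472  42.41260991 333.84073438] 336.1356274760578
case ((593.7532958984375, 94.89924621582031), (174.08639526367188, 112.53030395507812), 77.38243865966797) 134.5520638818033
emery ((408.06671142578125, -203.04690551757812), (95.84230041503906, 53.64710998535156), 62.24812316894531) 33.38068240049097
```

Request:
apply_moves:
  steps:
    - [1, -38, -22, 12, 0, 0, 0]
    - [1, -38, -22, 12, 0, 0, 0]
    - [1, -38, -22, 12, 0, 0, 0]
    - [1, -38, -22, 12, 0, 0, 0]
    - [1, -38, -22, 12, 0, 0, 0]
    - [1, -38, -21, 12, 0, 0, 0]
    - [1, -38, -21, 12, 0, 0, 0]
    - [1, -38, -21, 12, 0, 0, -1]
  squeeze: 100

```text
time: 0.9
tool_pos: [443.7, 278.2, 134.6]
tcp_rot: [-180.0, -0.0, 162.7]
ft_force: [0.8, 0.4, -0.1]
finger_gap: 85.5
grip_force: 0.0
```

```bash
python3 - <<'E'
from h import *
t=dict(np.load("top0.npz")); s=dict(np.load("side0.npz"))
hsv=cv2.cvtColor(t["color"],cv2.COLOR_BGR2HSV)
# fork mask: dark bluish grey
c=cloud(t);X,Y,Z=c[...,0],c[...,1],c[...,2]
reg=(X>370)&(X<600)&(Y>200)&(Y<310)
m=(reg&(hsv[...,0]>90)&(hsv[...,0]<130)&(hsv[...,1]>25)).astype(np.uint8)
n,l,st,ce=cv2.connectedComponentsWithStats(m); k=1+st[1:,4].argmax(); ys,xs=np.where(l==k); print("maskpx",st[k],)
w=ray(t,np.c_[xs,ys],26)
for lo,hi in((0,470),(0,490),(490,540)):
    q=w[(w[:,0]>lo)&(w[:,0]<hi)][:,:2].astype(np.float32); f=cv2.fitLine(q,cv2.DIST_L2,0,.01,.01).ravel(); print(lo,hi,len(q),np.degrees(np.arctan(f[1]/f[0])),f[2:],cv2.minAreaRect(q))
# pin head bright disc
for n,S in(("t",t),("s",s)):
    cc=cloud(S);h2=cv2.cvtColor(S["color"],cv2.COLOR_BGR2HSV)
    m=(cc[...,2]>36)&(cc[...,2]<60)&(abs(cc[...,0]-556)<25)&(abs(cc[...,1]-243)<25)&(h2[...,2]>110)
    ys,xs=np.where(m); print(n,"pin px",len(xs),xs.mean(),ys.mean(),ray(S,[[xs.mean(),ys.mean()]],44))
# press: ram top & head & anvil in both views
for n,S in(("t",t),("s",s)):
    cc=cloud(S);x,y,z=cc[...,0],cc[...,1],cc[...,2]
    m=(np.hypot(x-630,y+137)<25)&(z>268); q=cc[m]; zt=np.percentile(q[:,2],90); q=q[q[:,2]>zt-6]; print(n,"ramtop",len(q),q.mean(0),zt)
    a=np.radians(9.2);ex=np.array([np.cos(a),np.sin(a)]);ey=np.array([-ex[1],ex[0]])
    P=cc[...,:2]-[627.7,-136.2]; px,py=P@ex,P@ey
    m=(z>46)&(z<75)&(px>-110)&(px<30)&(abs(py)<60); q=np.stack([px[m],py[m]],1); print("anvil+rail",cv2.minAreaRect(q.astype(np.float32)),q.min(0),q.max(0))
    m=(z>62)&(z<75)&(px>-58)&(px<-10)&(abs(py)<40)
    for sg in(-1,1):
        k=m&(sg*py>0); f=cv2.fitLine(np.stack([px[k],py[k]],1).astype(np.float32),cv2.DIST_HUBER,0,.01,.01).ravel(); print(" rail",sg,k.sum(),f[1]/f[0]*57.3,f[3]+f[1]/f[0]*(-35-f[2]),py[k].min(),py[k].max())
E
```

```text
maskpx [211 214  23  56 334]
0 470 120 -15.518549 [436.08502 277.89752] ((434.5520324707031, 278.4639892578125), (15.174375534057617, 73.12039184570312), 74.80003356933594)
0 490 157 -15.656664 [446.4415  275.02097] ((444.89202880859375, 275.5867614746094), (15.255072593688965, 94.60309600830078), 74.662353515625)
490 540 132 -20.957335 [519.5377  255.11496] ((516.6653442382812, 256.1290283203125), (26.54252815246582, 55.1371955871582), 73.6497573852539)
t pin px 21 228.95238095238096 215.33333333333334 [[556.67262462 245.24881179  44.        ]]
s pin px 16 269.5 211.0 [[554.34442534 245.21989079  44.        ]]
t ramtop 81 [ 618.00435002 -137.8279867   306.75182745] 308.8819931813182
anvil+rail ((-39.749847412109375, -0.3295707702636719), (84.97502899169922, 107.24686431884766), 89.58236694335938) [-93.6124876  -42.78106926] [14.01187335 42.20721596]
 rail -1 45 -4.531245 -26.15214 -32.67015940957829 -19.793670559376547
 rail 1 71 -2.2434 26.115349 18.760423160003 31.971208898840626
s ramtop 51 [ 615.06434842 -137.88193215  306.1747594 ] 307.64457080594127
anvil+rail ((-35.00746154785156, 0.7928657531738281), (87.16667175292969, 127.22916412353516), 89.90106201171875) [-98.68791402 -42.8638203 ] [28.59949316 44.31594401]
 rail -1 61 2.8945582 -26.664124 -32.349531979403544 -18.455496005632227
 rail 1 51 3.4787357 25.835026 21.332066390972837 32.95058372827324
```

Request:
apply_moves:
  steps:
    - [1, -2, -2, 20, 0, 0, -0.34]
    - [1, 0, 0, 30, 0, 0, 0]
    - [1, 0, 0, 30, 0, 0, 0]
    - [1, 0, 0, 25, 0, 0, 0]
    - [1, 0, 0, 15, 0, 0, 0]
    - [1, 0, 0, 10, 0, 0, 0]
    - [-1, 0, 0, 0, 0, 0, 0]
    - [-1, 0, 0, 0, 0, 0, 0]
  squeeze: 110

```text
time: 1.7
tool_pos: [445.1, 277.8, 6.2]
tcp_rot: [180.0, 0.0, 164.4]
ft_force: [-0.6, 0.3, 0.5]
finger_gap: 59.1
grip_force: 0.0
```

Request:
apply_moves:
  steps:
    - [-1, 0, 0, 0, 0, 0, 0]
    - [-1, 0, 0, 0, 0, 0, 0]
    - [-1, 0, 0, 0, 0, 0, 0]
    - [-1, 0, 0, 0, 0, 0, 0]
    - [-1, 0, 0, 0, 0, 0, 0]
    - [-1, 0, 0, 0, 0, 0, 0]
    - [-1, 0, 0, 0, 0, 0, 0]
    - [-1, 0, 0, 0, 0, 0, 0]

```text
time: 2.5
tool_pos: [445.3, 277.8, 6.8]
tcp_rot: [179.9, 0.1, 164.4]
ft_force: [-2.6, -1.2, 7.6]
finger_gap: 17.2
grip_force: 108.0
```

Request:
apply_moves:
  steps:
    - [-1, 0, 0, -10, 0, 0, 0]
    - [-1, 0, 0, -20, 0, 0, 0]
    - [-1, 0, 0, -30, 0, 0, 0]
    - [-1, 0, 0, -35, 0, 0, 0]
    - [-1, 0, 0, -35, 0, 0, 0]
    - [-1, 0, 0, -30, 0, 0, 0]
    - [-1, 0, 0, -20, 0, 0, 0]
    - [-1, 0, 0, -10, 0, 0, 0]

```text
time: 3.3
tool_pos: [445.2, 277.8, 198.2]
tcp_rot: [179.9, 0.1, 164.4]
ft_force: [0.3, 0.3, -3.4]
finger_gap: 17.6
grip_force: 107.8
```

```bash
python3 - <<'E'
from h import *
from bench import r
for n in ("side","top"):
    s=r.snapshot(n); np.savez(n+"1.npz",**s)
    c=cloud(s);X,Y,Z=c[...,0],c[...,1],c[...,2]
    m=(X>480)&(X<620)&(Y>195)&(Y<300)&(Z>120)&(Z<290)
    q=c[m]; k=cv2.fitLine(q.astype(np.float32),cv2.DIST_HUBER,0,.01,.01).ravel(); k[:3]*=np.sign(k[0])
    print(n,len(q),k,"yaw",np.degrees(np.arctan2(k[1],k[0])),"pitch",np.degrees(np.arcsin(k[2])),q.max(0))
cv2.imwrite("pics/s1.png",cv2.resize(np.load("side1.npz")["color"][120:280,150:380],None,fx=3.4,fy=3.4))
print({k:v for k,v in r.sense().items() if k in("tool_pos","tcp_rot","finger_gap","grip_force","ft_force","wrist_torque")})
E
```

```text
side 340 [ 9.5419604e-01 -2.8345388e-01  9.5727533e-02  5.2400128e+02
  2.4681271e+02  2.1481908e+02] yaw -16.544601 pitch 5.493195 [569.83425505 279.28565869 239.87887714]
top 249 [ 9.9448210e-01 -4.8557620e-02  9.2991754e-02  5.3958380e+02
  2.4501990e+02  2.2174110e+02] yaw -2.7953634 pitch 5.335744 [572.43153565 263.26916655 240.94172954]
{'tool_pos': array([445.0535959 , 277.75326374, 196.85278312]), 'tcp_rot': array([1.79902036e+02, 1.03682957e-01, 1.64426557e+02]), 'ft_force': array([ 0.55636733,  0.67448269, -3.96151546]), 'wrist_torque': array([ 0.02418344,  0.2500057 , -0.02301243]), 'grip_force': 107.82983779907227, 'finger_gap': 17.20068284530084}
```

View pics/s1.png

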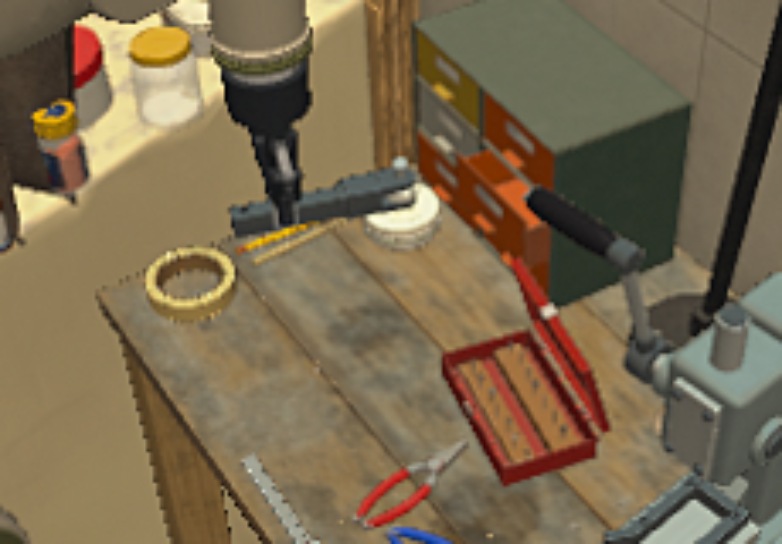

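Request:
apply_moves:
  steps:
    - [-1, -3, -20, 0, 0, 0, 0]
    - [-1, -5, -35, 0, 0, 0, 0]
    - [-1, -5, -40, 0, 0, 0, 0]
    - [-1, -5, -40, 0, 0, 0, 0]
    - [-1, -5, -40, 0, 0, 0, 0]
    - [-1, -5, -40, 0, 0, 0, 0]
    - [-1, -5, -40, 0, 0, 0, 0]
    - [-1, -5, -40, 0, 0, 0, 0]

```text
time: 4.2
tool_pos: [400.2, -18.2, 193.4]
tcp_rot: [-180.0, -0.2, 164.4]
ft_force: [0.5, -0.6, -3.4]
finger_gap: 17.7
grip_force: 108.0
```

Request:
apply_moves:
  steps:
    - [-1, -5, -40, 0, 0, 0, 0]
    - [-1, -5, -40, 0, 0, 0, 0]
    - [-1, -5, -35, 0, 0, 0, 0]
    - [-1, -4, -25, 0, 0, 0, 0]
    - [-1, -2, -15, 0, 0, 0, 0]
    - [-1, 0, -5, 0, 0, 0, -0.5]
    - [-1, 0, 0, 0, 0, 0, -1]
    - [-1, 0, 0, 0, 0, 0, -1]

```text
time: 5.0
tool_pos: [377.9, -176.5, 193.1]
tcp_rot: [179.9, -0.2, 177.1]
ft_force: [0.4, 0.6, -3.6]
finger_gap: 17.6
grip_force: 108.3
```

Request:
apply_moves:
  steps:
    - [-1, 0, 0, 15, 0, 0, -1]
    - [-1, 0, 0, 25, 0, 0, -1]
    - [-1, 0, 0, 25, 0, 0, -0.46]
    - [-1, 0, 0, 20, 0, 0, 0]
    - [-1, 0, 0, 10, 0, 0, 0]
    - [-1, 0, 0, 5, 0, 0, 0]
    - [-1, 0, 0, 0, 0, 0, 0]
    - [-1, 0, 0, 0, 0, 0, 0]

```text
time: 5.8
tool_pos: [379.6, -177.0, 96.1]
tcp_rot: [-180.0, 0.0, -170.8]
ft_force: [-0.7, -0.3, -2.8]
finger_gap: 17.3
grip_force: 108.0
```

```bash
cat > look.py <<'E'
from h import *
from bench import r
import sys
tag=sys.argv[1]; o=np.array([616.5,-138.0]); a=np.radians(9.2); ex=np.array([np.cos(a),np.sin(a)]); ey=np.array([-ex[1],ex[0]])
st=r.sense(); z0=st["tool_pos"][2]-6.8
print({k:np.round(v,2) for k,v in st.items() if k in("time","tool_pos","tcp_rot","finger_gap","grip_force","ft_force")}, "tcp in press", (st["tool_pos"][:2]-o)@ex,(st["tool_pos"][:2]-o)@ey)
pc=st["tool_pos"][:2]+115*ex
for n in ("side","top"):
    s=r.snapshot(n); np.savez(f"{n}{tag}.npz",**s); c=cloud(s)
    h=cv2.cvtColor(s["color"],cv2.COLOR_BGR2HSV)
    P=c[...,:2]-o; px,py=P@ex,P@ey; d=np.hypot(*np.moveaxis(c[...,:2]-pc,-1,0))
    m=(d<22)&(c[...,2]>z0+35)&(c[...,2]<z0+60)
    if m.any():
        ys,xs=np.where(m); w=ray(s,[[xs.mean(),ys.mean()]],z0+44)[0]; print(n,"pin",m.sum(),w.round(1),"press",((w[:2]-o)@ex).round(1),((w[:2]-o)@ey).round(1),"zmed",np.median(c[m][:,2]))
    gx=px-(st["tool_pos"][:2]-o)@ex; dark=(h[...,0]>90)&(h[...,0]<130)&(h[...,1]>25)
    for lo,hi,nm in((18,55,"shank"),(62,100,"end")):
        m=(gx>lo)&(gx<hi)&(abs(py-(st["tool_pos"][:2]-o)@ey)<25)&(c[...,2]>z0+18)&(c[...,2]<z0+38)
        if m.sum()>8: print(n,nm,m.sum(),"y",py[m].min().round(1),py[m].max().round(1),py[m].mean().round(1),"z-z0",(np.median(c[m][:,2])-z0).round(1))
E
python3 look.py 2
python3 -c "
import numpy as np,cv2
a=np.load('side2.npz')['color'][170:320,240:420];b=np.load('top2.npz')['color'][130:280,280:460]
cv2.imwrite('pics/c2.png',cv2.resize(np.hstack([a,b]),None,fx=2.2,fy=2.2,interpolation=cv2.INTER_CUBIC))"
```

```text
{'time': np.float64(5.8), 'tool_pos': array([ 379.61, -177.04,   96.07]), 'tcp_rot': array([-1.7996e+02,  5.0000e-02, -1.7078e+02]), 'ft_force': array([-0.66, -0.27, -2.84]), 'grip_force': np.float64(107.99), 'finger_gap': np.float64(17.28)} tcp in press -240.08613574419988 -0.6612467751213771
side pin 25 [ 489.5 -159.3  133.3] press -128.7 -0.7 zmed 133.27717215967562
side shank 19 y -12.9 -1.0 -7.3 z-z0 24.2
side end 148 y -15.8 15.3 -1.8 z-z0 28.2
top pin 26 [ 494.6 -160.3  133.3] press -123.9 -2.5 zmed 135.4909180694549
top shank 82 y -11.6 10.9 1.1 z-z0 25.8
top end 163 y -17.2 14.2 -0.5 z-z0 29.7
```

View pics/c2.png

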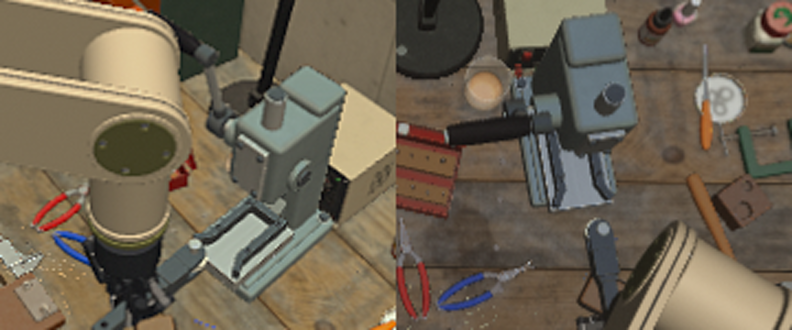

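The picture shows the fork held level in front of the nest mouth and lined up with it: the pin is at (600,230) and the nest at (580,180) in the right half. I go down and slide in.

Request:
apply_moves:
  steps:
    - [-1, 0, 1, 10, 0, 0, 0]
    - [-1, 0, 0, 12, 0, 0, 0]
    - [-1, 0, 0, 8, 0, 0, 0]
    - [-1, 0, 0, 4, 0, 0, 0]
    - [-1, -8, 0, 0, 0, 0, 0]
    - [-1, -10, 0, 0, 0, 0, 0]
    - [-1, -10, 0, 0, 0, 0, 0]
    - [-1, -5, 0, 0, 0, 0, 0]

```text
time: 6.7
tool_pos: [413.3, -170.5, 61.9]
tcp_rot: [-180.0, 0.1, -170.7]
ft_force: [-0.3, 0.0, -3.6]
finger_gap: 17.5
grip_force: 108.1
```

Request:
apply_moves:
  steps:
    - [-1, -8, 0, 0, 0, 0, 0]
    - [-1, -8, 0, 0, 0, 0, 0]
    - [-1, -8, 0, 0, 0, 0, 0]
    - [-1, -8, 0, 0, 0, 0, 0]
    - [-1, -8, 0, 0, 0, 0, 0]
    - [-1, -6, 0, 0, 0, 0, 0]
    - [-1, -4, 0, 0, 0, 0, 0]
    - [-1, 0, 0, 0, 0, 0, 0]

```text
time: 7.5
tool_pos: [461.3, -162.4, 61.3]
tcp_rot: [-180.0, 0.0, -170.8]
ft_force: [-0.6, 0.1, -3.4]
finger_gap: 17.6
grip_force: 108.1
```

```bash
python3 look.py 3
python3 -c "
import numpy as np,cv2
a=np.load('side3.npz')['color'][200:320,280:420];b=np.load('top3.npz')['color'][150:270,310:450]
cv2.imwrite('pics/c3.png',cv2.resize(np.hstack([a,b]),None,fx=2.85,fy=2.85,interpolation=cv2.INTER_CUBIC))"
```

```text
{'time': np.float64(7.5), 'tool_pos': array([ 461.32, -162.39,   61.32]), 'tcp_rot': array([-180.  ,    0.  , -170.76]), 'ft_force': array([-0.63,  0.05, -3.36]), 'grip_force': np.float64(108.09), 'finger_gap': np.float64(17.63)} tcp in press -157.08386162314156 0.737580471412798
side pin 25 [ 571.  -144.7   98.5] press -45.9 0.6 zmed 98.68317709352596
side shank 11 y -9.9 -1.7 -5.7 z-z0 26.5
side end 122 y -15.2 16.7 -0.9 z-z0 28.8
top pin 24 [ 575.  -145.4   98.5] press -42.1 -0.6 zmed 100.02435126358068
top shank 40 y -5.4 12.0 5.4 z-z0 25.9
top end 144 y -16.7 15.6 0.8 z-z0 29.3
```

View pics/c3.png

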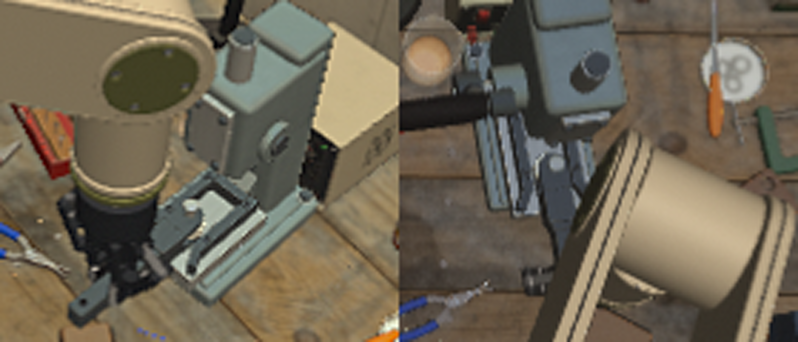

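The fork is between the rails, with the pin at about x = -44 mm in the press frame and centred. I advance towards the stop.

Request:
apply_moves:
  steps:
    - [-1, -5, 0, 0, 0, 0, 0]
    - [-1, -8, 0, 0, 0, 0, 0]
    - [-1, -8, 0, 0, 0, 0, 0]
    - [-1, -8, 0, 0, 0, 0, 0]
    - [-1, -6, 0, 0, 0, 0, 0]
    - [-1, -3, 0, 0, 0, 0, 0]
    - [-1, -2, 0, 0, 0, 0, 0]
    - [-1, 0, 0, 0, 0, 0, 0]

```text
time: 8.4
tool_pos: [500.5, -156.0, 61.2]
tcp_rot: [180.0, -0.0, -170.8]
ft_force: [0.0, 0.2, -3.2]
finger_gap: 17.6
grip_force: 108.1
```

Request:
apply_moves:
  steps:
    - [-1, -1, 0, 0, 0, 0, 0]
    - [-1, -1, 0, 0, 0, 0, 0]
    - [-1, -1, 0, 0, 0, 0, 0]
    - [-1, -1, 0, 0, 0, 0, 0]
    - [-1, 0, 0, 0, 0, 0, 0]
    - [-1, 0, 0, 0, 0, 0, 0]
    - [-1, 0, 0, 0, 0, 0, 0]
    - [-1, 0, 0, 0, 0, 0, 0]

```text
time: 9.2
tool_pos: [504.3, -155.4, 61.3]
tcp_rot: [-180.0, -0.0, -170.8]
ft_force: [-0.7, 1.7, -3.5]
finger_gap: 17.4
grip_force: 108.1
```

Request:
apply_moves:
  steps:
    - [-1, -1, 0, 0, 0, 0, 0]
    - [-1, -1, 0, 0, 0, 0, 0]
    - [-1, -1, 0, 0, 0, 0, 0]
    - [-1, 0, 0, 0, 0, 0, 0]
    - [-1, 0, 0, 0, 0, 0, 0]
    - [-1, 0, 0, 0, 0, 0, 0]
    - [-1, 0, 0, 0, 0, 0, 0]
    - [-1, 0, 0, 0, 0, 0, 0]

```text
time: 10.0
tool_pos: [507.1, -154.9, 61.2]
tcp_rot: [180.0, -0.0, -170.8]
ft_force: [-2.0, -0.5, -2.7]
finger_gap: 17.2
grip_force: 108.1
```

Request:
apply_moves:
  steps:
    - [-1, -1, 0, 0, 0, 0, 0]
    - [-1, -1, 0, 0, 0, 0, 0]
    - [-1, 0, 0, 0, 0, 0, 0]
    - [-1, 0, 0, 0, 0, 0, 0]
    - [-1, 0, 0, 0, 0, 0, 0]
    - [-1, 0, 0, 0, 0, 0, 0]
    - [-1, 0, 0, 0, 0, 0, 0]
    - [-1, 0, 0, 0, 0, 0, 0]

```text
time: 10.8
tool_pos: [507.3, -154.7, 60.5]
tcp_rot: [179.9, -0.2, -170.8]
ft_force: [-10.7, -2.3, 0.1]
finger_gap: 17.7
grip_force: 108.4
```

```bash
python3 look.py 4
```

```text
{'time': np.float64(10.8), 'tool_pos': array([ 507.27, -154.73,   60.53]), 'tcp_rot': array([ 179.95,   -0.24, -170.79]), 'ft_force': array([-10.66,  -2.31,   0.13]), 'grip_force': np.float64(108.41), 'finger_gap': np.float64(17.74)} tcp in press -110.49686676720827 0.9452182780376859
side pin 24 [ 618.5 -136.4   97.7] press 2.2 1.3 zmed 99.01612916399745
side shank 12 y -8.7 -0.5 -4.4 z-z0 23.1
side end 115 y -23.4 16.2 -1.8 z-z0 28.6
top pin 1 [ 601.4 -123.6   97.7] press -12.6 16.6 zmed 89.05941175830026
top shank 18 y 1.5 23.6 9.3 z-z0 25.9
top end 106 y -19.9 25.1 4.1 z-z0 30.0
```

The roller is up against the stop, with -10.7 N along x and the pin at x ≈ +2. I lower it until it touches.

Request:
apply_moves:
  steps:
    - [-1, 0, 0, 1, 0, 0, 0]
    - [-1, 0, 0, 1, 0, 0, 0]
    - [-1, 0, 0, 1, 0, 0, 0]
    - [-1, 0, 0, 0, 0, 0, 0]
    - [-1, 0, 0, 0, 0, 0, 0]
    - [-1, 0, 0, 0, 0, 0, 0]
    - [-1, 0, 0, 0, 0, 0, 0]
    - [-1, 0, 0, 0, 0, 0, 0]

```text
time: 11.7
tool_pos: [507.3, -154.9, 58.1]
tcp_rot: [180.0, -0.2, -170.8]
ft_force: [-15.3, -3.1, 5.5]
finger_gap: 17.6
grip_force: 109.3
```

Request:
apply_moves:
  steps:
    - [-1, 0, 0, 1, 0, 0, 0]
    - [-1, 0, 0, 0, 0, 0, 0]
    - [0.3, 0, 0, 0, 0, 0, 0]
    - [0.3, 0, 0, 0, 0, 0, 0]
    - [0.3, 0, 0, 0, 0, 0, 0]
    - [0.3, 0, 0, 0, 0, 0, 0]
    - [0.3, 0, 0, 0, 0, 0, 0]
    - [0.3, 0, 0, 0, 0, 0, 0]

```text
time: 12.5
tool_pos: [509.4, -154.6, 57.4]
tcp_rot: [-180.0, 0.0, -170.8]
ft_force: [-0.8, -0.3, 0.1]
finger_gap: 55.4
grip_force: 0.0
```

```bash
python3 look.py 5
```

```text
{'time': np.float64(12.5), 'tool_pos': array([ 509.41, -154.55,   57.37]), 'tcp_rot': array([-1.8000e+02,  1.0000e-02, -1.7077e+02]), 'ft_force': array([-0.81, -0.34,  0.06]), 'grip_force': np.float64(0.0), 'finger_gap': np.float64(55.43)} tcp in press -108.35410625285381 0.7828749604348175
side pin 23 [ 617.7 -136.5   94.6] press 1.5 1.3 zmed 96.24023433040361
side end 112 y -23.5 21.8 -1.7 z-z0 29.0
top shank 21 y 3.5 25.2 10.0 z-z0 25.8
top end 120 y -14.9 25.4 6.9 z-z0 29.8
```

Request:
apply_moves:
  steps:
    - [0.3, 0, 0, -20, 0, 0, 0]
    - [0.5, 0, 0, -40, 0, 0, 0]
    - [1, 20, 0, -40, 0, 0, 0]
    - [1, 30, 0, -40, 0, 0, 0]
    - [1, 0, 0, -40, 0, 0, 1]
    - [1, 0, 0, -40, 0, 0, 1]
    - [1, 0, 0, -40, 0, 0, 1]
    - [1, 0, 0, -40, 0, 0, 1]

```text
time: 13.4
tool_pos: [459.6, -162.5, 359.1]
tcp_rot: [-180.0, 0.0, 169.0]
ft_force: [0.6, -0.7, -0.5]
finger_gap: 85.3
grip_force: 0.0
```

Request:
apply_moves:
  steps:
    - [1, 0, 0, -20, 0, 0, 1]
    - [1, 0, 0, -15, 0, 0, 1]
    - [1, 0, 0, -10, 0, 0, 1]
    - [1, 0, 0, 0, 0, 0, 1]
    - [1, 0, 0, 0, 0, 0, 1]
    - [1, 0, 0, 0, 0, 0, 1]
    - [1, 0, 0, 0, 0, 0, 1]
    - [1, 0, 0, 0, 0, 0, 1]

```text
time: 14.2
tool_pos: [459.9, -162.6, 402.3]
tcp_rot: [180.0, -0.0, 129.0]
ft_force: [0.2, 0.4, -0.8]
finger_gap: 85.1
grip_force: 0.0
```

Request:
apply_moves:
  steps:
    - [1, 0, 0, 0, 0, 0, 1]
    - [1, 0, 0, 0, 0, 0, 1]
    - [1, 0, 0, 0, 0, 0, 1]
    - [1, 0, 0, 0, 0, 0, 1]
    - [1, 0, 0, 0, 0, 0, 1]
    - [1, 0, 0, 0, 0, 0, 1]
    - [1, 0, 0, 0, 0, 0, 0]
    - [1, 0, 0, 0, 0, 0, 0]

```text
time: 15.0
tool_pos: [459.9, -162.6, 402.3]
tcp_rot: [-180.0, -0.0, 99.4]
ft_force: [0.1, -0.6, -0.8]
finger_gap: 85.2
grip_force: 0.0
```

```bash
python3 look.py 6; python3 - <<'E'
from h import *
o=np.array([616.5,-138.0]); a=np.radians(9.2); ex=np.array([np.cos(a),np.sin(a)]); ey=np.array([-ex[1],ex[0]])
for n in("top","side"):
    s=dict(np.load(n+"6.npz")); c=cloud(s); P=c[...,:2]-o; px,py=P@ex,P@ey; z=c[...,2]; v=s["color"].max(2)
    m=(px>-80)&(px<40)&(py>105)&(py<195)&(z>290)&(z<350)&(v<75)
    q=np.stack([px[m],py[m],z[m]],1); 
    if len(q): print(n,"handle",len(q),q.mean(0).round(1),np.percentile(q,3,axis=0).round(1),np.percentile(q,97,axis=0).round(1))
    # fork in nest
    m=(abs(py)<20)&(px>-180)&(px<-60)&(z>40)&(z<100); q=np.stack([px[m],py[m],z[m]],1)
    for lo,hi in((-170,-100),(-90,-60)):
        k=q[(q[:,0]>lo)&(q[:,0]<hi)]; k=k[k[:,2]>65]
        if len(k): print(n,"fork",lo,len(k),k.mean(0).round(1),np.percentile(k[:,1],[3,97]).round(1),np.median(k[:,2]).round(1))
    m=(np.hypot(px-2,py)<15)&(z>84)&(z<108); q=np.stack([px[m],py[m],z[m]],1); print(n,"pin",len(q),np.median(q,0).round(1) if len(q) else "")
E
```

```text
{'time': np.float64(15.0), 'tool_pos': array([ 459.87, -162.56,  402.27]), 'tcp_rot': array([-180.  ,   -0.  ,   99.37]), 'ft_force': array([ 0.09, -0.55, -0.8 ]), 'grip_force': np.float64(0.0), 'finger_gap': np.float64(85.22)} tcp in press -158.5396713567295 0.7950377779336222
side shank 61 y -9.5 13.5 0.7 z-z0 28.9
top shank 15 y 3.1 11.3 8.4 z-z0 30.9
top handle 388 [-24.9 147.4 332.4] [-35.2 107.8 324. ] [-12.4 186.7 337.7]
top fork -170 158 [-129.7    2.    76.1] [-8.5 11. ] 76.4
top fork -90 77 [-74.8   1.7  76.8] [-8.2 10.4] 77.2
top pin 0 
side handle 53 [-31.  175.6 329.8] [-36.9 165.7 320. ] [-21.6 186.7 336.2]
side fork -170 171 [-134.     0.5   74.3] [-7.9 11.2] 75.2
side fork -90 69 [-74.9  -0.5  75.2] [-9.3 10.4] 76.0
side pin 26 [-0.3  1.1 95.3]
```

The fork lies flat in the nest and the handle is at press x ≈ -25 mm, y 108 to 187 mm, with its top at z 337. I move over it.

Request:
apply_moves:
  steps:
    - [1, 10, 9, 0, 0, 0, 0]
    - [1, 20, 18, 0, 0, 0, 0]
    - [1, 25, 22, 0, 0, 0, 0]
    - [1, 25, 22, 0, 0, 0, 0]
    - [1, 25, 22, 0, 0, 0, 0]
    - [1, 22, 20, 0, 0, 0, 0]
    - [1, 14, 13, 0, 0, 0, 0]
    - [1, 8, 6, 0, 0, 0, 0]

```text
time: 15.9
tool_pos: [567.0, 8.1, 401.7]
tcp_rot: [-180.0, -0.0, 99.4]
ft_force: [0.3, -0.2, -0.1]
finger_gap: 85.4
grip_force: 0.0
```

Request:
apply_moves:
  steps:
    - [1, 0, 0, 10, 0, 0, 0]
    - [1, 0, 0, 20, 0, 0, 0]
    - [1, 0, 0, 25, 0, 0, 0]
    - [1, 0, 0, 20, 0, 0, 0]
    - [1, 0, 0, 15, 0, 0, 0]
    - [1, 0, 0, 8, 0, 0, 0]
    - [1, 0, 0, 0, 0, 0, 0]
    - [1, 0, 0, 0, 0, 0, 0]

```text
time: 16.7
tool_pos: [566.5, 5.4, 305.2]
tcp_rot: [179.9, 0.0, 99.2]
ft_force: [0.5, 0.4, 0.3]
finger_gap: 85.3
grip_force: 0.0
```

```bash
python3 look.py 7; python3 -c "
import numpy as np,cv2
a=np.load('side7.npz')['color'][150:300,280:420];b=np.load('top7.npz')['color'][120:270,270:410]
cv2.imwrite('pics/c7.png',cv2.resize(np.hstack([a,b]),None,fx=2.8,fy=2.8,interpolation=cv2.INTER_CUBIC))"
```

```text
{'time': np.float64(16.7), 'tool_pos': array([566.54,   5.38, 305.2 ]), 'tcp_rot': array([1.7994e+02, 2.0000e-02, 9.9210e+01]), 'ft_force': array([0.49, 0.41, 0.34]), 'grip_force': np.float64(0.0), 'finger_gap': np.float64(85.31)} tcp in press -26.39569636520684 149.52510673061406
side shank 37 y 139.1 161.7 148.9 z-z0 29.0
```

View pics/c7.png

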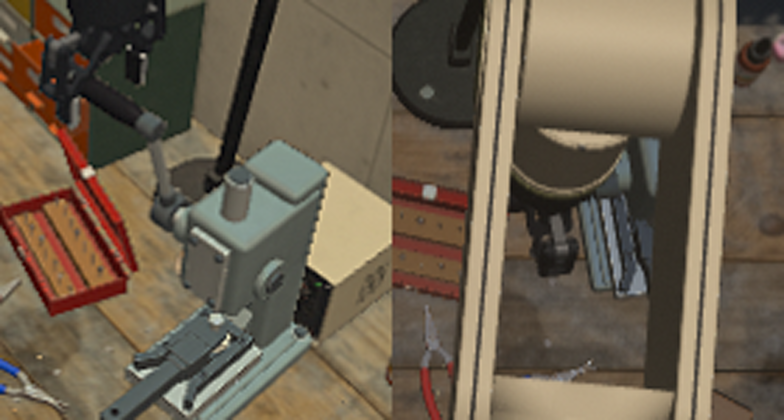

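The handle is between the open fingers at (100,90) in the left half, and the fork lies in the nest at (200,350). I close on the handle.

Request:
apply_moves:
  steps:
    - [-1, 0, 0, 0, 0, 0, 0]
    - [-1, 0, 0, 0, 0, 0, 0]
    - [-1, 0, 0, 0, 0, 0, 0]
    - [-1, 0, 0, 0, 0, 0, 0]
    - [-1, 0, 0, 0, 0, 0, 0]
    - [-1, 0, 0, 0, 0, 0, 0]
    - [-1, 0, 0, 0, 0, 0, 0]
    - [-1, 0, 0, 0, 0, 0, 0]
  squeeze: 70

```text
time: 17.6
tool_pos: [566.6, 5.7, 304.6]
tcp_rot: [180.0, 0.0, 99.2]
ft_force: [4.1, 1.9, 1.3]
finger_gap: 23.3
grip_force: 68.6
```

```bash
python3 - <<'E'
import numpy as np
for N in (24,):
    th=1.257-np.linspace(0,1.2+0.03,N+1)
    p=150*np.c_[np.cos(th),np.sin(th)]; d=np.diff(p,axis=0)  # forward(-y tool), up
    print([( -round(a,1), -round(b,1)) for a,b in d], p[-1]-p[0])
E
```

```text
[(np.float64(-7.2), np.float64(2.6)), (np.float64(-7.1), np.float64(2.9)), (np.float64(-6.9), np.float64(3.3)), (np.float64(-6.8), np.float64(3.6)), (np.float64(-6.6), np.float64(4.0)), (np.float64(-6.4), np.float64(4.3)), (np.float64(-6.1), np.float64(4.6)), (np.float64(-5.9), np.float64(4.9)), (np.float64(-5.6), np.float64(5.2)), (np.float64(-5.4), np.float64(5.5)), (np.float64(-5.1), np.float64(5.8)), (np.float64(-4.8), np.float64(6.0)), (np.float64(-4.4), np.float64(6.3)), (np.float64(-4.1), np.float64(6.5)), (np.float64(-3.8), np.float64(6.7)), (np.float64(-3.4), np.float64(6.9)), (np.float64(-3.1), np.float64(7.0)), (np.float64(-2.7), np.float64(7.2)), (np.float64(-2.3), np.float64(7.3)), (np.float64(-2.0), np.float64(7.4)), (np.float64(-1.6), np.float64(7.5)), (np.float64(-1.2), np.float64(7.6)), (np.float64(-0.8), np.float64(7.6)), (np.float64(-0.4), np.float64(7.7))] [ 103.64455848 -138.62578323]
```

Request:
apply_moves:
  steps:
    - [-1, 0, -7.2, 2.6, 0, 0, 0]
    - [-1, 0, -7.1, 2.9, 0, 0, 0]
    - [-1, 0, -6.9, 3.3, 0, 0, 0]
    - [-1, 0, -6.8, 3.6, 0, 0, 0]
    - [-1, 0, -6.6, 4.0, 0, 0, 0]
    - [-1, 0, -6.4, 4.3, 0, 0, 0]
    - [-1, 0, -6.1, 4.6, 0, 0, 0]
    - [-1, 0, -5.9, 4.9, 0, 0, 0]

```text
time: 18.4
tool_pos: [514.9, -2.4, 273.5]
tcp_rot: [179.8, -0.0, 99.3]
ft_force: [14.9, 3.1, -6.0]
finger_gap: 23.8
grip_force: 68.8
```

Request:
apply_moves:
  steps:
    - [-1, 0, -5.6, 5.2, 0, 0, 0]
    - [-1, 0, -5.4, 5.5, 0, 0, 0]
    - [-1, 0, -5.1, 5.8, 0, 0, 0]
    - [-1, 0, -4.8, 6.0, 0, 0, 0]
    - [-1, 0, -4.4, 6.3, 0, 0, 0]
    - [-1, 0, -4.1, 6.5, 0, 0, 0]
    - [-1, 0, -3.8, 6.7, 0, 0, 0]
    - [-1, 0, -3.4, 6.9, 0, 0, 0]

```text
time: 19.2
tool_pos: [481.3, -7.7, 227.0]
tcp_rot: [179.4, -0.0, 99.3]
ft_force: [19.5, 7.9, 7.3]
finger_gap: 23.6
grip_force: 70.3
```

Request:
apply_moves:
  steps:
    - [-1, 0, -3.1, 7.0, 0, 0, 0]
    - [-1, 0, -2.7, 7.2, 0, 0, 0]
    - [-1, 0, -2.3, 7.3, 0, 0, 0]
    - [-1, 0, -2.0, 7.4, 0, 0, 0]
    - [-1, 0, -1.6, 7.5, 0, 0, 0]
    - [-1, 0, -1.2, 7.6, 0, 0, 0]
    - [-1, 0, -0.8, 7.6, 0, 0, 0]
    - [-1, 0, -0.4, 7.7, 0, 0, 0]

```text
time: 20.0
tool_pos: [467.6, -9.9, 169.8]
tcp_rot: [179.4, -0.0, 99.3]
ft_force: [3.2, 10.1, 39.5]
finger_gap: 23.6
grip_force: 74.3
```

```bash
python3 look.py 8; python3 -c "
import numpy as np,cv2
a=np.load('side8.npz')['color'][180:310,270:400]
cv2.imwrite('pics/c8.png',cv2.resize(a,None,fx=4.5,fy=4.5,interpolation=cv2.INTER_CUBIC))"
```

```text
{'time': np.float64(20.0), 'tool_pos': array([467.61,  -9.85, 169.82]), 'tcp_rot': array([ 1.7944e+02, -1.0000e-02,  9.9260e+01]), 'ft_force': array([ 3.23, 10.07, 39.55]), 'grip_force': np.float64(74.27), 'finger_gap': np.float64(23.6)} tcp in press -126.48892542260708 150.30314115087367
```

View pics/c8.png

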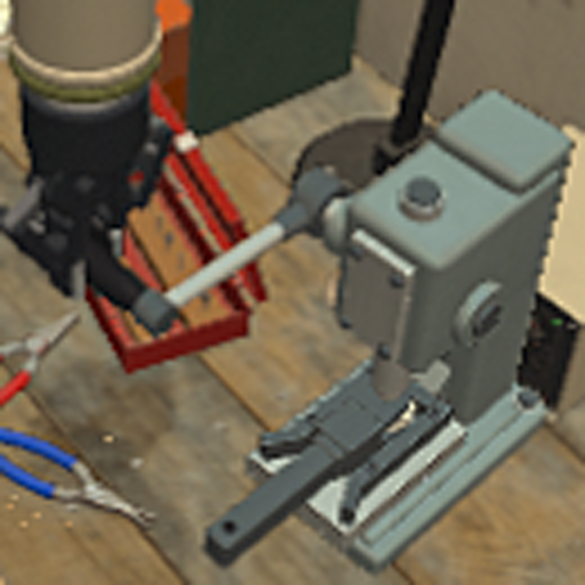

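The ram is down on the pin, the lever is nearly level and fz is 39 N, which suggests the stop. I press a little further to make sure.

Request:
apply_moves:
  steps:
    - [-1, 0, 0, 1, 0, 0, 0]
    - [-1, 0, 0, 1, 0, 0, 0]
    - [-1, 0, 0, 0, 0, 0, 0]
    - [-1, 0, 0, 0, 0, 0, 0]
    - [-1, 0, 0, 0, 0, 0, 0]
    - [-1, 0, 0, 0, 0, 0, 0]
    - [-1, 0, 0, 0, 0, 0, 0]
    - [-1, 0, 0, 0, 0, 0, 0]

```text
time: 20.9
tool_pos: [467.8, -9.8, 170.2]
tcp_rot: [179.4, 0.0, 99.3]
ft_force: [-1.9, 9.8, 32.4]
finger_gap: 23.8
grip_force: 73.3
```

```bash
python3 - <<'E'
from h import *
from bench import r
o=np.array([616.5,-138.0]); a=np.radians(9.2); ex=np.array([np.cos(a),np.sin(a)]); ey=np.array([-ex[1],ex[0]])
for n in("side","top"):
    s=r.snapshot(n); c=cloud(s); P=c[...,:2]-o; px,py=P@ex,P@ey; z=c[...,2]
    # lever rod slope: plane y~90
    m=(abs(py-90)<22)&(px<-10)&(px>-122)&(z>150)&(z<300); k=np.polyfit(px[m],z[m],1) if m.sum()>10 else None
    print(n,m.sum(),"rod slope deg",None if k is None else np.degrees(np.arctan(k[0])),"z at pivot",None if k is None else np.polyval(k,20))
    m=(np.hypot(px,py)<16)&(z>259)&(z<320); print("ram top",np.percentile(z[m],[50,90]) if m.any() else "")
E
```

```text
side 166 rod slope deg -3.0177730427313905 z at pivot 184.480981883477
ram top [269.64135166 272.01099071]
top 0 rod slope deg None z at pivot None
ram top [269.43075175 273.2829939 ]
```

The lever is 3° above level and the ram has come down 36 mm, so it is at the stop. I follow the arc back up.

Request:
apply_moves:
  steps:
    - [-1, 0, 0, -2, 0, 0, 0]
    - [-1, 0, 0.4, -7.7, 0, 0, 0]
    - [-1, 0, 0.8, -7.6, 0, 0, 0]
    - [-1, 0, 1.2, -7.6, 0, 0, 0]
    - [-1, 0, 1.6, -7.5, 0, 0, 0]
    - [-1, 0, 2.0, -7.4, 0, 0, 0]
    - [-1, 0, 2.3, -7.3, 0, 0, 0]
    - [-1, 0, 2.7, -7.2, 0, 0, 0]

```text
time: 21.8
tool_pos: [478.2, -8.2, 220.2]
tcp_rot: [179.5, -0.0, 99.3]
ft_force: [19.6, 6.4, -2.6]
finger_gap: 23.6
grip_force: 69.3
```

Request:
apply_moves:
  steps:
    - [-1, 0, 3.1, -7.0, 0, 0, 0]
    - [-1, 0, 3.4, -6.9, 0, 0, 0]
    - [-1, 0, 3.8, -6.7, 0, 0, 0]
    - [-1, 0, 4.1, -6.5, 0, 0, 0]
    - [-1, 0, 4.4, -6.3, 0, 0, 0]
    - [-1, 0, 4.8, -6.0, 0, 0, 0]
    - [-1, 0, 5.1, -5.8, 0, 0, 0]
    - [-1, 0, 5.4, -5.5, 0, 0, 0]

```text
time: 22.6
tool_pos: [509.8, -3.2, 268.5]
tcp_rot: [179.9, -0.0, 99.2]
ft_force: [13.6, 2.8, -6.8]
finger_gap: 23.6
grip_force: 69.0
```

Request:
apply_moves:
  steps:
    - [-1, 0, 5.6, -5.2, 0, 0, 0]
    - [-1, 0, 5.9, -4.9, 0, 0, 0]
    - [-1, 0, 6.1, -4.6, 0, 0, 0]
    - [-1, 0, 6.4, -4.3, 0, 0, 0]
    - [-1, 0, 6.6, -4.0, 0, 0, 0]
    - [-1, 0, 6.8, -3.6, 0, 0, 0]
    - [-1, 0, 6.9, -3.3, 0, 0, 0]
    - [-1, 0, 7.1, -2.9, 0, 0, 0]

```text
time: 23.4
tool_pos: [559.5, 4.6, 301.9]
tcp_rot: [-180.0, -0.0, 99.2]
ft_force: [3.5, 1.2, 1.3]
finger_gap: 23.8
grip_force: 69.9
```

Request:
apply_moves:
  steps:
    - [-1, 0, 7.2, -2.6, 0, 0, 0]
    - [-1, 0, 1, 0, 0, 0, 0]
    - [-1, 0, 0, 0, 0, 0, 0]
    - [-1, 0, 0, 0, 0, 0, 0]
    - [1, 0, 0, 0, 0, 0, 0]
    - [1, 0, 0, 0, 0, 0, 0]
    - [1, 0, 0, 0, 0, 0, 0]
    - [1, 0, 0, 0, 0, 0, 0]

```text
time: 24.2
tool_pos: [566.8, 5.6, 303.7]
tcp_rot: [-179.9, -0.0, 99.2]
ft_force: [-0.8, 0.0, 0.6]
finger_gap: 80.3
grip_force: 0.0
```

Released. Now I lift clear, go back from the press, and check everything.

Request:
apply_moves:
  steps:
    - [1, 0, 0, -10, 0, 0, 0]
    - [1, 0, 0, -20, 0, 0, 0]
    - [1, 0, 0, -25, 0, 0, 0]
    - [1, 0, 0, -25, 0, 0, 0]
    - [1, 0, 0, -15, 0, 0, 0]
    - [1, 0, -20, -10, 0, 0, 0]
    - [1, 15, -30, 0, 0, 0, 0]
    - [1, 15, -30, 0, 0, 0, 0]

```text
time: 25.0
tool_pos: [482.8, 22.5, 410.3]
tcp_rot: [180.0, 0.0, 99.2]
ft_force: [0.6, 0.5, 0.3]
finger_gap: 85.4
grip_force: 0.0
```

Request:
apply_moves:
  steps:
    - [1, 40, -15, 0, 0, 0, 0]
    - [1, 40, -15, 0, 0, 0, 0]
    - [1, 40, -10, 0, 0, 0, 0]
    - [1, 40, -5, 0, 0, 0, 0]
    - [1, 30, 0, 0, 0, 0, 0]
    - [1, 10, 0, 0, 0, 0, 0]
    - [1, 0, 0, 0, 0, 0, 0]
    - [1, 0, 0, 0, 0, 0, 0]

```text
time: 25.8
tool_pos: [407.3, 212.1, 409.5]
tcp_rot: [180.0, 0.0, 99.2]
ft_force: [0.4, -0.5, 1.0]
finger_gap: 85.3
grip_force: 0.0
```

```bash
python3 look.py 9; python3 - <<'E'
from h import *
o=np.array([616.5,-138.0]); a=np.radians(9.2); ex=np.array([np.cos(a),np.sin(a)]); ey=np.array([-ex[1],ex[0]])
for n in("top","side"):
    s=dict(np.load(n+"9.npz")); c=cloud(s); P=c[...,:2]-o; px,py=P@ex,P@ey; z=c[...,2]; v=s["color"].max(2)
    m=(px>-80)&(px<40)&(py>105)&(py<195)&(z>290)&(z<350)&(v<75)
    q=np.stack([px[m],py[m],z[m]],1); print(n,"handle",len(q),q.mean(0).round(1) if len(q) else "")
    m=(abs(py)<20)&(z>65)&(z<85)
    for lo,hi in((-170,-100),(-90,-60)):
        k=m&(px>lo)&(px<hi); print(n,"fork",lo,k.sum(),py[k].mean().round(1),np.median(z[k]).round(1),px[k].min().round(1))
    m=(np.hypot(px-2,py)<10)&(z>70)&(z<108); print(n,"pin z",m.sum(),np.percentile(z[m],[50,90]).round(1) if m.any() else "")
    m=(np.hypot(px,py)<16)&(z>259)&(z<340); print(n,"ram top",np.percentile(z[m],90) if m.any() else "")
    X,Y=c[...,0],c[...,1]
    m=(X>370)&(X<450)&(Y>-260)&(Y<-150)&(z>15)&(z<40); print("emery",cv2.minAreaRect(c[m][:,:2].astype(np.float32)))
cv2.imwrite("pics/c9.png",cv2.resize(s["color"][150:320,220:440],None,fx=3.4,fy=3.4,interpolation=cv2.INTER_CUBIC))
E
```

```text
{'time': np.float64(25.8), 'tool_pos': array([407.3 , 212.08, 409.55]), 'tcp_rot': array([1.800e+02, 3.000e-02, 9.922e+01]), 'ft_force': array([ 0.37, -0.47,  1.01]), 'grip_force': np.float64(0.0), 'finger_gap': np.float64(85.3)} tcp in press -150.5359711167128 379.02640710328154
side shank 40 y 366.6 391.3 376.8 z-z0 29.5
top handle 388 [-24.8 147.6 332.4]
top fork -170 165 2.3 76.7 -159.8
top fork -90 76 1.4 76.3 -89.6
top pin z 0 
top ram top 308.35622880451683
emery ((412.4352722167969, -202.54437255859375), (95.71478271484375, 54.221866607666016), 62.22989273071289)
side handle 244 [-30.3 144.7 329.7]
side fork -170 166 0.8 74.8 -164.3
side fork -90 75 -0.4 75.4 -89.8
side pin z 29 [82.7 85.7]
side ram top 307.17449212201075
emery ((408.5740661621094, -203.1212615966797), (96.2817611694336, 54.18360900878906), 61.89360427856445)
```

View pics/c9.png

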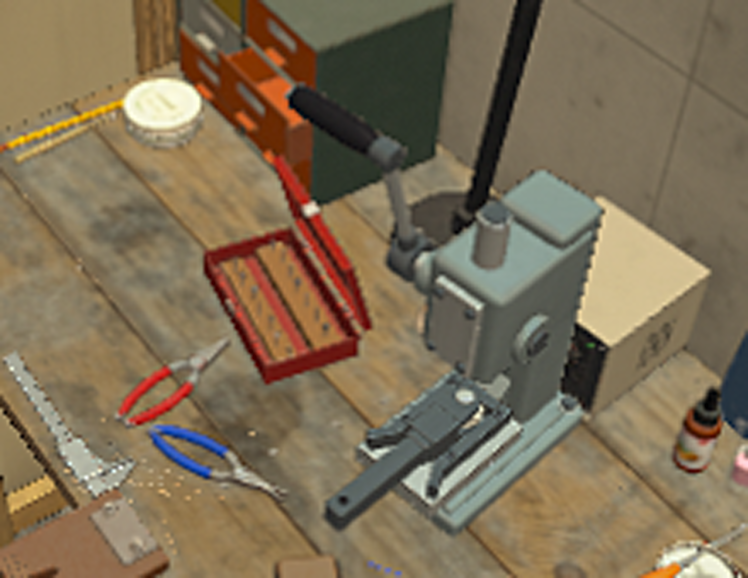

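The pin head sits flush at (465,397) with its top at z ≈ 85. The fork is flat in the nest, the lever is back at rest, and neither the sanding block nor the pot has moved. I hand the job in.

```bash
python3 -c "
from bench import r
print(r.hand_in())"
```

```text
the job is handed in; nothing more can be done
None
```

The pin is pressed fully home, the lever is back up at rest, and the fork lies flat in the nest with the sanding block and pot undisturbed; I handed the job in at about 26 s, and no verdict was returned.

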